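# Prove a curved safety edge with the fingertips, then reset it

### The job

Prove the curved, black and yellow safety edge: touch its sprung bar at the green-capped end and run the fingertips along the whole curve to the grey-capped end in one unbroken stroke, keeping the bar lightly pressed all the way but never pushing it down to its stop. Then press the blue reset button down and let go of it. Come down on the bar and lift off it only at its ends, pick nothing up, and leave the loose things lying around undisturbed.

Things in the scene. Friction and masses are not known exactly. Their poses are not given: they have to be found in the camera images.
- edge_unit: Safety edge unit fixed to the bench: an aluminium channel, 40 mm wide and 34 mm high, bent to an arc, with the striped bar standing up in it. Origin on the bench top near the middle of the unit. In its own frame the bar's centre line is the arc (x, y) = (0.12 - 0.14 cos t, 0.14 sin t) m with t from -0.80 to +0.80 rad (arc length 224 mm, bulging towards -x); z is up.
- arc_center (a point): Centre of the arc, in the unit's frame at x = 0.12, y = 0, level with the top of the unpressed bar (53 mm over the bench). The bar's centre line lies 140 mm from it. Axes as the edge unit's.
- bar (a joint): How far the striped bar is down, in m: 0 at rest, 0.012 at its stop; pressed from 0.0015, at its stop beyond 0.011. One rigid piece, 18 mm wide, round top 53 mm above the bench at rest; sinks level wherever pressed; springs start at 2 N, reach the stop at 10 N, and lift it again. The point midway between the finger pads must stay over the bar, so close the fingers.
- bar_mid (a point): Top of the unpressed striped bar at the middle of the arc (moves down with the bar).
- green_cap: Green square end cap, 34 mm square, with a low dome, top 42 mm above the bench, fixed just past one end of the bar (which end varies): the stroke starts at this end. Its centre lies on the same arc, in the unit's frame at t = +1.00 or -1.00 rad, 28 mm along the arc past the end of the bar. Origin under its centre, 6 mm above the bench.
- grey_cap: Grey end cap of the same shape at the other end of the bar: the stroke ends here. Origin under its centre.
- reset_button (a joint): Travel of the blue reset button in m: 0 up, 0.006 fully down (about 5 N, sprung); it counts as pressed beyond 0.004.
- reset_button_top (a point): Centre of the top of the blue reset button, 32 mm across, 58 mm above the bench, on a small white control box (60x90x36 mm, fixed) in front of the wooden clamping jig; pressed straight down.
- moulding_offcut_4: Loose white mitred moulding offcut, 87x55x17 mm, between edge unit and button; leave it alone. Origin under its centre.
- spacer_block: Loose wooden spacer block, 40x140x22 mm, long along its y, beyond the edge unit; leave it alone. Origin under its centre.
- tape_measure: Loose tape measure standing on its base, 36x87x64 mm, on the right beyond the button; leave it alone. Origin under its centre.

How it is judged:
By the outcome, as a careful person would: the job done as asked, in the order asked, and still so for the second after the job is handed in, with the robot touching nothing.
It also fails if it takes over 48 s, if anything falls off the work surface, if the arm or the gripper's body presses on something with over 40 N, if the wrist force passes 120 N, or if a joint passes its speed limit or range.

### The arm

A 6-joint arm with a two-finger parallel gripper is mounted at the origin on a cart in front of the work surface, level with it; the furniture and walls round the work are solid. World frame = base frame: x ahead of the robot, y to its left, z up, the work surface at z = 0. Lengths are in mm, angles in rad, forces in N, time in s.
With the tool pointing down it reaches from about 250 to 725 mm from the base axis. Payload 9.7 kg.
Tool frame: the origin (TCP) lies at the very end of the fingers, on their centre line; the grasp point (between the pads) lies 19 mm behind it (robot.pinch_z is the distance from the TCP to the grasp point, in mm); z points along the fingers, y is the line along which they close (so a half turn about z gives the same grasp; the last joint's range is limited). The gripper opens to 85 mm and grips with 20 to 120 N. Pads are 22 mm wide; open, the fingers measure 114 mm over their backs; the gripper's body (76 mm by 85 mm) begins 54 mm behind the grasp point. The pads swing forward as they close: fully open they stand 13 mm farther back than shut.
Start: joints at [-1.177, 0.087, 0.176, 1.66, 0, 1.571], TCP at [211.032, -507.9, 231.284] pointing down, gripper open.
Joint ranges: [-3.13, 3.13], [-0.85, 1.81], [-1.15, 1.24], [-2.2, 2.28], [-1.44, 1.52], [-3.14, 3.14]. Speed limits (rad/s): [2.22, 2.22, 2.57, 3.14, 3.14, 3.14].

### API

Orientations are given as a unit quaternion [w, x, y, z].
In Python, from bench import robot, cams gives the robot as it stands.
- The arm moves only by the tool play_rows, never from a script. Its argument "increments" is a list that holds one entry, the list of rows, each a list of 7 numbers: the shift along the tool's x, y, z in cm, then the turn, a rotation vector about the tool's x, y, z in units of 5 degrees (1.0 is 5 degrees), then the closure, from -1 (fully open) to 1 (shut). A call has 1 to 5 rows; each row shifts and turns the commanded pose from where the row before left it, along the tool's axes as they then stand; what a row does not reach is not made up. A row lasts 1/8 s, in which the tool goes at most 62.5 mm and 10.7 degrees, less where a joint would pass 70% of its speed; a pose out of reach is approached as far as the arm can. A call with a gripper value outside its range is refused whole. The fingers move at their own pace and stop on an object; "force" is the grip in N (left out, the last holds). Time passes only in rows, so rows that do not move let the fingers close. It gives the time, the measured TCP pose, the force, the opening and the grip force at its end, in the units of the state.
- robot.state(): the state, without advancing time (a new reading comes with each control period).
- cams.read_camera(name): name is "scene" or "top" or "wrist"; returns the picture (400x640x3 uint8, red, green, blue); there is no depth.
- cams.calibration(name): a dict with "fx", "fy", "cx", "cy" (pixels), "rvec" (rotation vector, rad) and "tvec" (3), from world to camera coordinates, as OpenCV has them. Camera axes: x right, y down, z forward; pixel columns grow to the right and rows downward; lengths in mm; the calibration is good to about 2 mm. The wrist camera is an equidistant fisheye: a pixel r from the principal point sees the ray r / f radians off the axis. A picture is of the moment at which its call begins: read the wrist's pose just before it. calibration takes no time and is no camera call; for the wrist camera it gives the pose at the moment of the call.
- robot.finish_job(): hands the job in; it is judged then, once.
The state is a dict: "time_s": time; "joint_positions": joint angles; "joint_velocities": joint speeds; "joint_efforts": joint torques, N m; "eef_pos": TCP position; "tool_rot": TCP orientation; "force": force on the tool from outside, world axes, zero at the start; "ft_torque": the same for the moment, N m; "finger_gap": finger opening in mm; "gripper_force": force on a finger pad.
Only numpy, scipy, OpenCV 4.12 (cv2) and the standard library are available. Lean on these libraries where they do the work, as an engineer would, in place of code of your own. Each camera call takes 0.05 s, during which the arm holds its last target. There are 200 camera calls.

## Working session

There is one attempt and no reset: what is moved stays moved. The work goes in short steps, Python scripts to look and compute and a tool call to move; the robot and the scene stay as the last step left them, time stands still between calls to the robot, and variables do not carry over. Pictures are saved under pics/ and viewed, at most 12 in all, crops included, and the job is handed in when it is done.

Besides the shell and the picture viewer there is one more tool, called after "Call:" as name(argument=value, ...), one argument or row to a line, values as JSON. play_rows: Moves the arm, as the interface text tells. Its arguments: {"type":"object","properties":{"increments":{"type":"array","items":{"type":"array","items":{"type":"array","items":{"type":"number"}}}},"force":{"type":"number"}},"required":["increments"]}

```bash
mkdir -p pics; ls
python3 - <<'E'
from bench import robot,cams
import cv2
for n in("scene","top"):
    cv2.imwrite(f"pics/{n}0.png",cams.read_camera(n)[:,:,::-1])
    print(n,cams.calibration(n))
print(robot.state())
E
```

```text
pics
scene {'fx': 471.82441663896344, 'fy': 471.82441663896344, 'cx': 322.4402143407799, 'cy': 195.1213663661752, 'rvec': array([ 1.06877974, -2.06667003,  1.25424511]), 'tvec': array([393.58178126, 245.28564978, 864.13161992])}
top {'fx': 403.7772318823222, 'fy': 403.7772318823222, 'cx': 315.13016189439514, 'cy': 195.75920192414424, 'rvec': array([ 2.19828236, -2.15234208,  0.02749309]), 'tvec': array([120.49667206, 534.6515935 , 949.83493501])}
{'time_s': 0.1, 'joint_positions': array([-1.17700064e+00,  8.74126195e-02,  1.75224256e-01,  1.65978927e+00,
       -1.06382775e-05,  1.57077460e+00]), 'joint_velocities': array([-0.00050266, -0.00246248,  0.00247866,  0.00012986,  0.00050035,
        0.00016501]), 'joint_efforts': array([ 7.92654155e-04, -5.21561122e+01,  4.65653408e+01,  1.60820974e-02,
        1.62153469e-05,  1.33502459e-05]), 'eef_pos': array([ 210.95471345, -507.72216054,  230.6553968 ]), 'tool_rot': array([-5.78201335e-04,  9.80675867e-01,  1.95638682e-01, -1.20758398e-04]), 'force': array([0.13141523, 0.04613482, 1.1766463 ]), 'ft_torque': array([-0.03280968,  0.00745683, -0.03623243]), 'gripper_force': 0.0, 'finger_gap': 85.25445175325876}
```

View pics/top0.png

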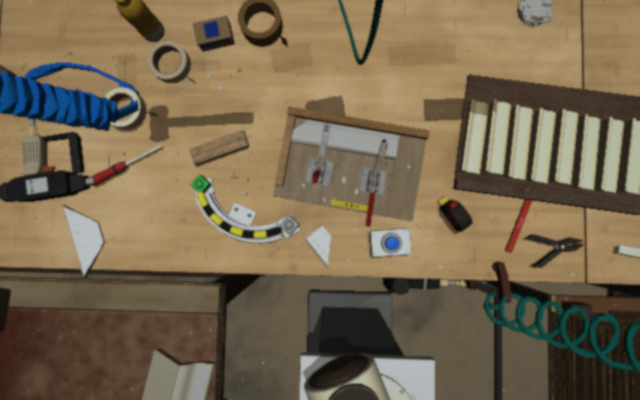

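View pics/scene0.png

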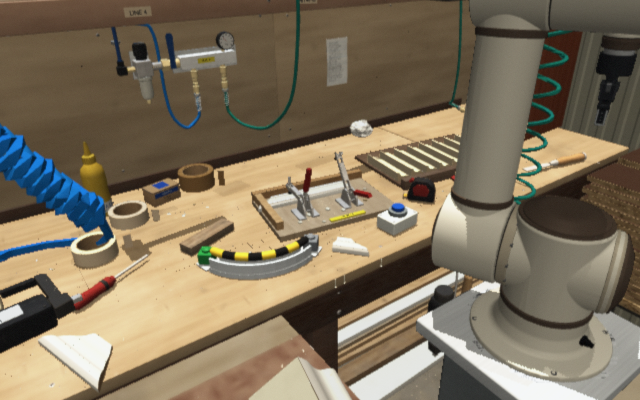

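The top view shows the green cap at (201,184), grey cap at (289,226), blue button at (391,242) and white offcut at (319,244). The scene view agrees: green at (205,257), grey at (313,243), button at (398,210).

```bash
cat > h.py <<'E'
import numpy as np,cv2
from bench import robot,cams
def ray(c,px,z):
    K=np.array([[c["fx"],0,c["cx"]],[0,c["fy"],c["cy"]],[0,0,1]]);R=cv2.Rodrigues(c["rvec"])[0]
    C=-R.T@c["tvec"]; d=(R.T@np.linalg.inv(K)@np.c_[px,np.ones(len(px))].T).T
    return (C+d*((z-C[2])/d[:,2])[:,None])[:,:2]
def proj(c,P):
    K=np.array([[c["fx"],0,c["cx"]],[0,c["fy"],c["cy"]],[0,0,1]])
    return cv2.projectPoints(np.float64(P).reshape(-1,3),c["rvec"],c["tvec"],K,None)[0].reshape(-1,2)
def mask(im,lo,hi,box):
    h=cv2.cvtColor(im,cv2.COLOR_RGB2HSV);m=cv2.inRange(h,lo,hi)
    ys,xs=np.nonzero(m);k=(xs>box[0])&(xs<box[2])&(ys>box[1])&(ys<box[3])
    return np.c_[xs,ys][k].astype(float)
E
python3 - <<'E'
from h import *
from scipy.optimize import least_squares
boxes={"top":dict(g=(190,172,214,196),y=(190,180,300,250),b=(370,225,412,260)),"scene":dict(g=(190,240,220,272),y=(200,230,320,265),b=(380,195,415,220))}
meas={}
for n in boxes:
    im=cv2.imread(f"pics/{n}0.png")[:,:,::-1].copy();c=cams.calibration(n);b=boxes[n]
    g=mask(im,(45,100,40),(85,255,255),b["g"]);y=mask(im,(20,140,100),(35,255,255),b["y"]);bl=mask(im,(100,120,60),(125,255,255),b["b"])
    meas[n]=(c,g,y,bl)
    print(n,len(g),len(y),len(bl),"green",ray(c,[g.mean(0)],40),"btn",ray(c,[bl.mean(0)],57 if n=="top" else 55),np.ptp(bl,axis=0))
c,g,y,bl=meas["top"]
G=ray(c,[g.mean(0)],40)[0];S=ray(c,[(289,226)],40)[0];Y=ray(c,y,51)
print("G,S",G,S,np.linalg.norm(G-S),"expect",280*np.sin(1))
def f(p):
    cs,sn=np.cos(p[2]),np.sin(p[2]);u=np.array([cs,sn]);v=np.array([-sn,cs])
    A=p[:2]
    q=lambda t:A-140*np.cos(t)*u+140*np.sin(t)*v
    return np.r_[q(1)-G,q(-1)-S,(np.linalg.norm(Y-A,axis=1)-140)/np.sqrt(len(Y))*2]
r=least_squares(f,[G[0],S[1],0.4]);print("centre,yaw",r.x,"res",r.fun[:4],(np.linalg.norm(Y-r.x[:2],axis=1)-140).mean())
A=r.x[:2];th=r.x[2]
for n in boxes:
    im=cv2.imread(f"pics/{n}0.png");c=meas[n][0]
    for t in np.linspace(-.8,.8,17):
        P=[*(A-140*np.array([np.cos(t+th),np.sin(t+th)])*1)] if 0 else None
        u=np.array([np.cos(th),np.sin(th)]);v=np.array([-u[1],u[0]])
        P=A-140*np.cos(t)*u+140*np.sin(t)*v
        x=proj(c,[*P,53])[0];cv2.circle(im,tuple(int(a) for a in np.round(x*8)),8,(0,0,255),-1,cv2.LINE_AA,3)
    cr=im[165:265,180:330] if n=="top" else im[215:290,185:335]
    cv2.imwrite(f"pics/o_{n}.png",cv2.resize(cr,None,fx=4,fy=4))
a=cv2.imread("pics/o_top.png");b=cv2.imread("pics/o_scene.png");a=cv2.resize(a,(450,300));b=cv2.resize(b,(600,300))
cv2.imwrite("pics/o.png",np.vstack([np.hstack([a,np.zeros((300,150,3),np.uint8)]),b]))
E
```

```text
top 193 338 142 green [[554.108271   404.70955833]] btn [[426.05074961 -46.11395994]] [13. 12.]
scene 200 418 80 green [[531.0909343  422.12190937]] btn [[422.22615169 -42.22355444]] [11.  7.]
G,S [554.108271   404.70955833] [458.72313939 190.4907136 ] 234.49528090653638 expect 235.611875746211
centre,yaw [ 5.76558116e+02  2.67267083e+02 -4.15741659e-01] res [ 0.82906959  0.87795716  1.05798074 -0.44495671] -0.4153085633365488
```

View pics/o.png

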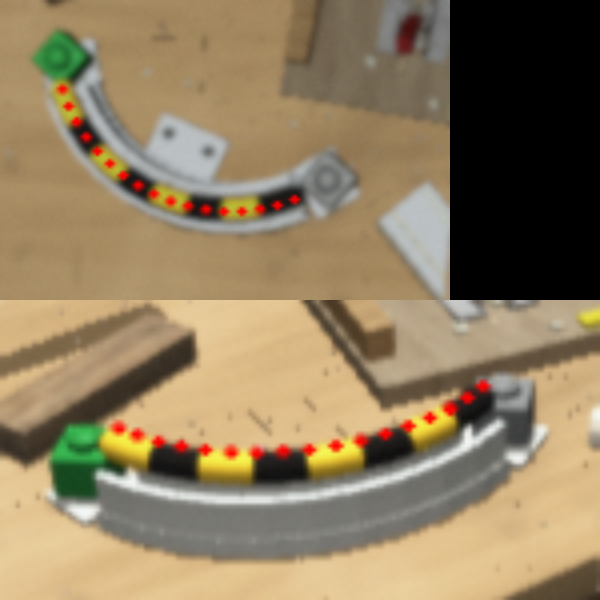

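The overlaid arc lies along the bar in both views. The arc centre is about (577,267), yaw −0.416, green at t=+1, and the button is at about (425,−45). I'll close the fingers, turn the tool to line up with the world axes, and travel high to the green end.

Call:
play_rows(
  increments=[
    [[3.99,-4.48,0,0,0,-1.93,1],[4.68,-3.75,0,0,0,-1.93,1],[5.25,-2.91,0,0,0,-1.93,1],[5.66,-2.0,0,0,0,-1.93,1],[5.91,-1.02,0,0,0,-1.93,1]],
  ],
  force=40,
)

```text
time_s: 0.72
eef_pos: [309.2, -222.6, 231.1]
tool_rot: [0.0, 0.814, 0.581, 0.0]
force: [1.0, -0.4, 0.3]
finger_gap: 0.2
gripper_force: 0.0
```

Call:
play_rows(
  increments=[
    [[6,0,0,0,0,-1.93,1],[5.92,0.99,0,0,0,-1.93,1],[5,1.7,0,0,0,0,1],[5,1.7,0,0,0,0,1],[5,1.7,0,0,0,0,1]],
  ],
)

```text
time_s: 1.35
eef_pos: [399.2, 41.0, 231.2]
tool_rot: [0.0, 0.706, 0.708, 0.0]
force: [0.5, -0.9, 0.2]
finger_gap: -0.2
gripper_force: 0.0
```

Call:
play_rows(
  increments=[
    [[5,1.8,0,0,0,0,1],[5,1.8,0,0,0,0,1],[5,1.8,0,0,0,0,1],[5,1.8,0,0,0,0,1],[5,1.8,0,0,0,0,1]],
  ],
)

```text
time_s: 1.98
eef_pos: [488.8, 291.1, 230.9]
tool_rot: [-0.0, 0.706, 0.708, -0.0]
force: [0.6, -0.5, 0.8]
finger_gap: 0.1
gripper_force: 0.0
```

Call:
play_rows(
  increments=[
    [[5,1.8,2,0,0,0,1],[5,1.4,3,0,0,0,1],[0,0,4,0,0,0,1],[0,0,3,0,0,0,1],[0,0,0,0,0,0,1]],
  ],
)

```text
time_s: 2.6
eef_pos: [519.1, 388.5, 108.2]
tool_rot: [-0.0, 0.706, 0.708, -0.003]
force: [0.2, -0.8, -0.4]
finger_gap: 0.1
gripper_force: 0.0
```

Run:
```python
from h import *
c=cams.calibration("wrist");s=robot.state()
w=cams.read_camera("wrist");print(c);print(s["eef_pos"],s["joint_positions"],s["force"])
# overlay fit (fisheye)
im=w[:,:,::-1].copy()
A=np.array([576.56,267.27]);th=-.4157;u=np.array([np.cos(th),np.sin(th)]);v=np.array([-u[1],u[0]])
K=np.array([[c["fx"],0,c["cx"]],[0,c["fy"],c["cy"]],[0,0,1]])
im=cv2.resize(im,None,fx=1.25,fy=1.25)
for t in list(np.linspace(-.8,.8,17)):
    P=np.r_[A-140*np.cos(t)*u+140*np.sin(t)*v,53]
    Z=cv2.Rodrigues(c["rvec"])[0]@P+c["tvec"]
    if Z[2]<0: continue
    x=cv2.fisheye.projectPoints(P.reshape(1,1,3),c["rvec"],c["tvec"],K,np.zeros(4))[0].ravel()
    cv2.circle(im,tuple(int(a) for a in np.round(x*1.25)),3,(0,0,255),-1)
cv2.imwrite("pics/w1.png",im)
```

```text
{'fx': 309.70691628693146, 'fy': 309.70691628693146, 'cx': 322.3080546907392, 'cy': 199.377879311211, 'rvec': array([-2.83538599, -0.00445471,  0.00642567]), 'tvec': array([-519.27330632,  365.9242518 ,  382.12992712])}
[519.07740698 388.49133901 108.17092242] [6.42493303e-01 3.17507590e-01 2.06417242e-01 1.46530157e+00
 1.57235571e-07 2.21116424e+00] [ 0.18454276 -0.84180509 -0.37133244]
```

View pics/w1.png

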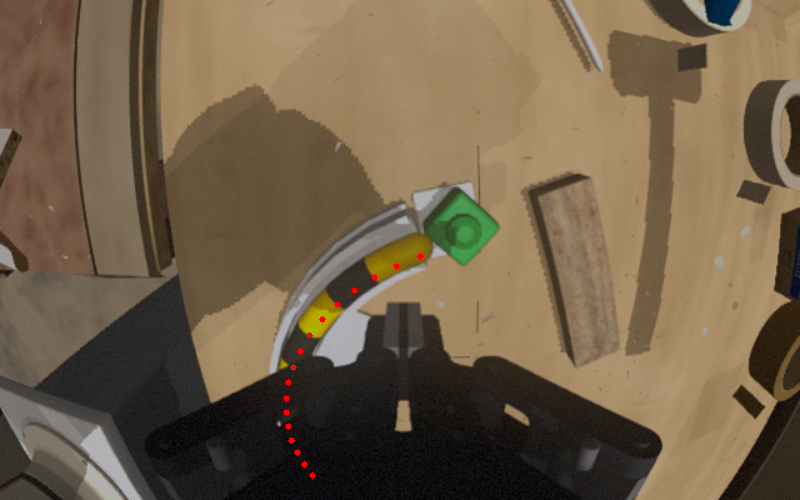

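The wrist view shows the green cap at (462,230) and the bar running to lower left. The predicted arc lies a few mm inside the bar. I'll refine with the wrist picture and check its calibration against the visible fingertips at (403,305).

Run:
```python
from h import *
from scipy.optimize import least_squares
c=dict(fx=309.70691628693146,cx=322.3080546907392,cy=199.377879311211,rvec=np.array([-2.83538599,-0.00445471,0.00642567]),tvec=np.array([-519.27330632,365.9242518,382.12992712]))
K=np.array([[c["fx"],0,c["cx"]],[0,c["fx"],c["cy"]],[0,0,1]]);R=cv2.Rodrigues(c["rvec"])[0];C=-R.T@c["tvec"];print("cam",C,"axis",R[2])
x=cv2.fisheye.projectPoints(np.array([[[519.08,388.49,108.17]]]),c["rvec"],c["tvec"],K,np.zeros(4))[0].ravel()*1.25;print("TCP px in w1",x)
def fr(px,z):
    q=cv2.fisheye.undistortPoints(np.float64(px).reshape(-1,1,2),K,np.zeros(4)).reshape(-1,2)
    d=np.c_[q,np.ones(len(q))]@R; return (C+d*((z-C[2])/d[:,2])[:,None])[:,:2]
im=cv2.resize(cv2.imread("pics/w1.png"),(640,400))[:,:,::-1].copy()
y=mask(im,(20,140,70),(35,255,255),(215,180,350,300));g=mask(im,(45,100,40),(85,255,255),(330,140,410,220))
Y=fr(y,50);G=fr([(462/1.25,230/1.25)],42)[0]
print("G",G,"mask",fr([g.mean(0)],36)); 
A=np.array([576.56,267.27]);r=np.linalg.norm(Y-A,axis=1);a=np.degrees(np.arctan2(*(Y-A).T[::-1]))
for lo in range(120,200,10):
    k=(a>=lo)&(a<lo+10)
    if k.sum()>20: print(lo,k.sum(),r[k].min(),np.median(r[k]),r[k].max())
```

```text
cam [519.4032897  465.33033684 251.50846144] axis [-0.00395346 -0.30143946 -0.95347712]
TCP px in w1 [403.35389171 321.18719848]
G [551.79830131 410.5788563 ] mask [[552.54744823 410.18548099]]
120 171 135.61624125217972 144.6274019246165 152.13717930253213
130 417 133.43436517463792 143.37990703678784 150.82190870993853
140 322 133.28561818364548 142.53193458692317 150.42424019479327
150 48 143.61481658325593 147.14707496809507 149.27968708188908
```

Call:
play_rows(
  increments=[
    [[0.5,0.17,1.5,0,0,0,1],[0.55,0.17,1.5,0,0,0,1],[0,0,1.3,0,0,0,1],[0,0,0.5,0,0,0,1],[0,0,0,0,0,0,1]],
  ],
)

```text
time_s: 3.28
eef_pos: [523.6, 399.6, 62.9]
tool_rot: [-0.0, 0.706, 0.708, -0.0]
force: [0.5, 0.3, -0.1]
finger_gap: 0.0
gripper_force: 0.0
```

```bash
cat > look.py <<'E'
import sys
from h import *
c=cams.calibration("wrist");s=robot.state();w=cams.read_camera("wrist")[:,:,::-1].copy()
print(s["eef_pos"].round(2),s["force"].round(2))
A=np.array([575.1,269.5]);th=-.4157;u=np.array([np.cos(th),np.sin(th)]);v=np.array([-u[1],u[0]])
K=np.array([[c["fx"],0,c["cx"]],[0,c["fy"],c["cy"]],[0,0,1]])
x0,y0,x1,y1=240,150,400,270
im=cv2.resize(w[y0:y1,x0:x1],None,fx=5,fy=5,interpolation=cv2.INTER_CUBIC)
def dot(P,col):
    x=cv2.fisheye.projectPoints(np.float64(P).reshape(1,1,3),c["rvec"],c["tvec"],K,np.zeros(4))[0].ravel()
    x=(x-[x0,y0]+.5)*5; cv2.circle(im,tuple(int(a) for a in x),3,col,-1)
for t in np.linspace(-.8,.8,17): dot(np.r_[A-140*np.cos(t)*u+140*np.sin(t)*v,53],(0,0,255))
e=s["eef_pos"]
for dx in(-14.5,0,14.5):
    for dy in(-11,0,11): dot(e+[dx,dy,0],(255,0,255))
cv2.imwrite(sys.argv[1],im)
E
python3 look.py pics/w2.png
```

```text
[523.63 399.62  62.87] [ 0.52  0.28 -0.15]
```

View pics/w2.png

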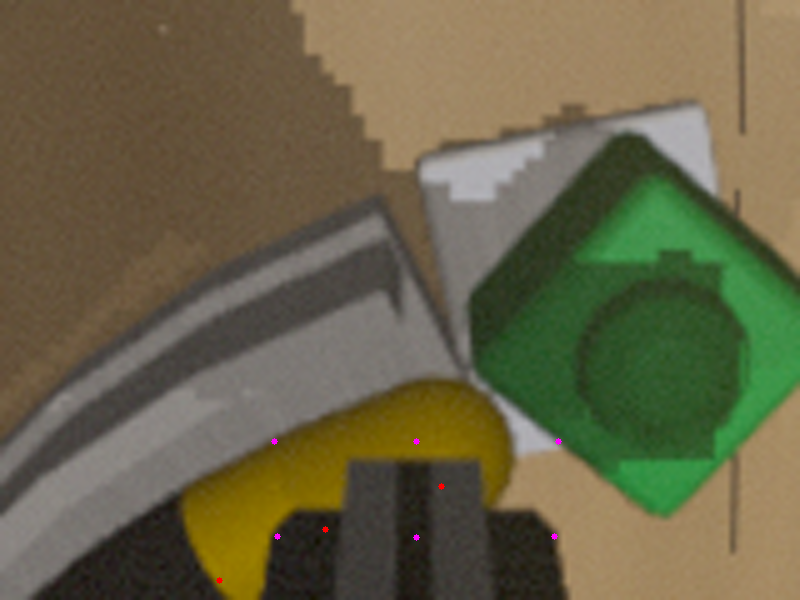

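The view shows the fingers centred over the bar, about 3 mm inside the green end. The relative offset between the arc dots and the fingertips is about 1 mm, so I'll press here.

Call:
play_rows(
  increments=[
    [[0,0,0.5,0,0,0,1],[0,0,0.4,0,0,0,1],[0,0,0.3,0,0,0,1],[0,0,0.25,0,0,0,1],[0,0,0,0,0,0,1]],
  ],
)

```text
time_s: 3.95
eef_pos: [523.9, 399.9, 49.1]
tool_rot: [0.0, 0.706, 0.708, 0.0]
force: [-0.8, -0.5, 5.2]
finger_gap: -0.1
gripper_force: 2.3
```

Run:
```python
from h import *
s=robot.state();e=s["eef_pos"];print(e,s["force"])
A=np.array([575.1,269.5]);th=-.4157;u=np.array([np.cos(th),np.sin(th)]);v=np.array([-u[1],u[0]])
t=np.linspace(.775,-.785,26);P=A-140*np.cos(t)[:,None]*u+140*np.sin(t)[:,None]*v
d=np.diff(P,axis=0)
print(P[0],P[-1])
for i,r in enumerate(d): print(i,"tool x %.2f y %.2f cm -> %s"%(r[1]/10,r[0]/10,P[i+1].round(1)))
```

```text
[523.87716994 399.90450943  49.07523292] [-0.81238432 -0.54474247  5.23046447]
[523.15861078 399.50804624] [444.53876528 218.96522   ]
0 tool x -0.35 y -0.80 cm -> [515.2 396. ]
1 tool x -0.40 y -0.78 cm -> [507.4 392. ]
2 tool x -0.45 y -0.75 cm -> [499.9 387.6]
3 tool x -0.49 y -0.72 cm -> [492.7 382.6]
4 tool x -0.54 y -0.69 cm -> [485.8 377.3]
5 tool x -0.58 y -0.65 cm -> [479.2 371.5]
6 tool x -0.62 y -0.62 cm -> [473.  365.3]
7 tool x -0.66 y -0.58 cm -> [467.3 358.8]
8 tool x -0.69 y -0.54 cm -> [461.9 351.9]
9 tool x -0.72 y -0.49 cm -> [457.  344.7]
10 tool x -0.75 y -0.45 cm -> [452.5 337.1]
11 tool x -0.78 y -0.40 cm -> [448.5 329.4]
12 tool x -0.80 y -0.35 cm -> [445.1 321.4]
13 tool x -0.82 y -0.30 cm -> [442.1 313.2]
14 tool x -0.84 y -0.25 cm -> [439.6 304.8]
15 tool x -0.85 y -0.19 cm -> [437.7 296.3]
16 tool x -0.86 y -0.14 cm -> [436.3 287.6]
17 tool x -0.87 y -0.09 cm -> [435.4 278.9]
18 tool x -0.87 y -0.03 cm -> [435.1 270.2]
19 tool x -0.87 y 0.02 cm -> [435.3 261.5]
20 tool x -0.87 y 0.08 cm -> [436.1 252.8]
21 tool x -0.86 y 0.13 cm -> [437.4 244.1]
22 tool x -0.85 y 0.18 cm -> [439.3 235.6]
23 tool x -0.84 y 0.24 cm -> [441.6 227.2]
24 tool x -0.82 y 0.29 cm -> [444.5 219. ]
```

Call:
play_rows(
  increments=[
    [[-0.39,-0.86,0.05,0,0,0,1],[-0.4,-0.78,0.05,0,0,0,1],[-0.45,-0.75,0,0,0,0,1],[-0.49,-0.72,0,0,0,0,1],[-0.54,-0.69,0,0,0,0,1]],
  ],
)

```text
time_s: 4.58
eef_pos: [485.5, 377.1, 48.3]
tool_rot: [-0.0, 0.706, 0.708, 0.001]
force: [3.6, 3.0, 4.3]
finger_gap: -0.0
gripper_force: 2.6
```

Call:
play_rows(
  increments=[
    [[-0.58,-0.65,0,0,0,0,1],[-0.62,-0.62,0,0,0,0,1],[-0.66,-0.58,0,0,0,0,1],[-0.69,-0.54,0,0,0,0,1],[-0.72,-0.49,0,0,0,0,1]],
  ],
)

```text
time_s: 5.2
eef_pos: [456.6, 344.4, 48.2]
tool_rot: [-0.0, 0.706, 0.708, 0.001]
force: [2.3, 4.1, 5.2]
finger_gap: -0.4
gripper_force: 2.6
```

```bash
python3 - <<'E'
from h import *
s=robot.state();print(s["eef_pos"],s["force"])
a=cams.read_camera("top")[165:265,180:330,::-1];b=cams.read_camera("scene")[205:290,185:335,::-1]
cv2.imwrite("pics/m.png",np.vstack([cv2.resize(a,(480,320),interpolation=3),cv2.resize(b,(480,272),interpolation=3)]))
E
sed -i 's/x0,y0,x1,y1=.*/x0,y0,x1,y1=200,150,360,270/' look.py; python3 look.py pics/w3.png
```

```text
[456.62818847 344.41333163  48.22061797] [2.31888341 4.09275498 5.22738238]
[456.19 343.77  48.17] [0.14 0.19 5.11]
```

View pics/w3.png

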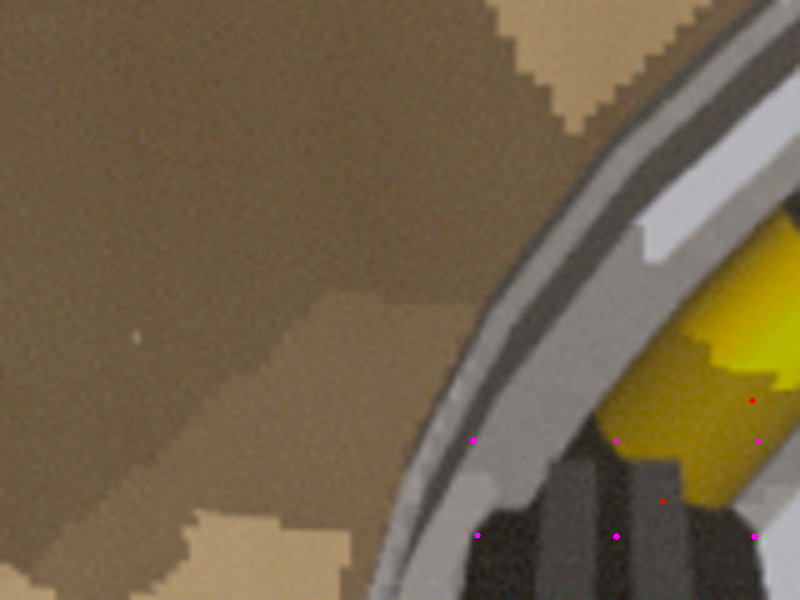

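View pics/m.png

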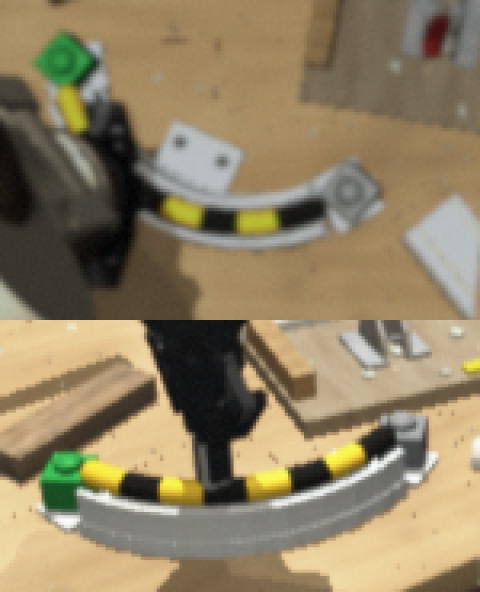

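Both views show the fingers centred on the bar with it lightly pressed, so I'll go on.

Call:
play_rows(
  increments=[
    [[-0.75,-0.45,0,0,0,0,1],[-0.78,-0.4,0,0,0,0,1],[-0.8,-0.35,0,0,0,0,1],[-0.82,-0.3,0,0,0,0,1],[-0.84,-0.25,0,0,0,0,1]],
  ],
)

```text
time_s: 5.98
eef_pos: [439.1, 304.6, 48.1]
tool_rot: [-0.0, 0.706, 0.708, 0.001]
force: [1.4, 3.6, 5.1]
finger_gap: -0.0
gripper_force: 2.6
```

Call:
play_rows(
  increments=[
    [[-0.85,-0.19,0,0,0,0,1],[-0.86,-0.14,0,0,0,0,1],[-0.87,-0.09,0,0,0,0,1],[-0.87,-0.03,0,0,0,0,1],[-0.87,0.02,0,0,0,0,1]],
  ],
)

```text
time_s: 6.6
eef_pos: [434.7, 261.3, 48.0]
tool_rot: [-0.001, 0.706, 0.708, 0.0]
force: [-0.4, 3.6, 5.9]
finger_gap: -0.2
gripper_force: 2.6
```

```bash
sed -i 's/x0,y0,x1,y1=.*/x0,y0,x1,y1=240,150,400,270/' look.py; python3 look.py pics/w4.png
```

```text
[434.69 261.34  47.97] [-0.4   3.58  5.86]
```

View pics/w4.png

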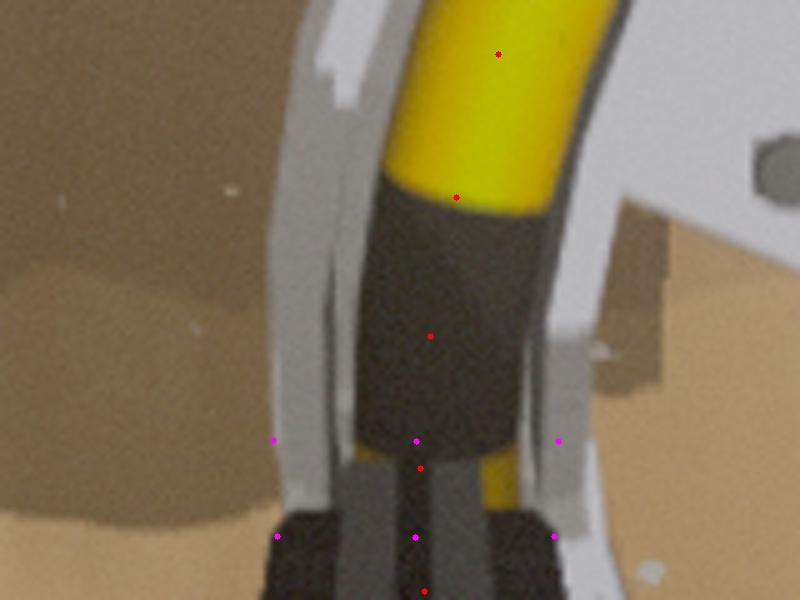

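The bar's centre is at column 437 against 414 for the fingers, so I'm about 2 mm too far towards −x. I'll blend in +2 mm.

Call:
play_rows(
  increments=[
    [[-0.87,0.18,0,0,0,0,1],[-0.86,0.23,0,0,0,0,1],[-0.85,0.23,0,0,0,0,1],[-0.6,0.19,0,0,0,0,1]],
  ],
)

```text
time_s: 7.15
eef_pos: [442.9, 229.5, 47.8]
tool_rot: [-0.001, 0.706, 0.708, 0.0]
force: [-1.5, 4.0, 5.9]
finger_gap: -0.1
gripper_force: 2.7
```

```bash
python3 look.py pics/w5.png
python3 - <<'E'
from h import *
a=cams.read_camera("top")[200:260,240:320,::-1];b=cams.read_camera("scene")[215:285,250:350,::-1]
cv2.imwrite("pics/w5.png",np.hstack([cv2.resize(cv2.imread("pics/w5.png"),(400,300)),np.vstack([cv2.resize(a,(400,300),interpolation=3),cv2.resize(b,(400,280),interpolation=3)])[:300] if 0 else cv2.resize(b,(400,300),interpolation=3)]))
E
```

```text
[442.86 229.48  47.82] [-1.46  4.02  5.91]
```

View pics/w5.png

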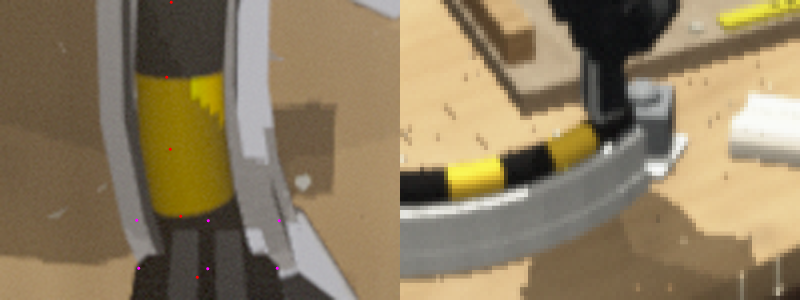

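The fingers are centred on the last black stripe, about 12 mm from the bar's end by both the stripe boundary and the arc fit. I'll go 10 mm more and lift straight off.

Call:
play_rows(
  increments=[
    [[-0.5,0.19,0,0,0,0,1],[-0.45,0.17,0,0,0,0,1],[0,0,0,0,0,0,1]],
  ],
)

```text
time_s: 7.68
eef_pos: [446.5, 219.8, 47.7]
tool_rot: [-0.001, 0.706, 0.708, -0.0]
force: [-0.2, 2.1, 5.0]
finger_gap: -0.4
gripper_force: 2.7
```

Call:
play_rows(
  increments=[
    [[0,0,-0.8,0,0,0,1],[0,0,-2,0,0,0,1],[0,0,-4,0,0,0,1],[-4,0,-2,0,0,0,1],[-5,-0.5,0,0,0,0,1]],
  ],
)

```text
time_s: 8.3
eef_pos: [442.5, 129.4, 137.2]
tool_rot: [0.0, 0.706, 0.708, 0.0]
force: [0.6, 0.1, -0.6]
finger_gap: -0.1
gripper_force: 0.0
```

Call:
play_rows(
  increments=[
    [[-5,-0.5,0,0,0,0,1],[-5,-0.5,0,0,0,0,1],[-5,-0.5,0,0,0,0,1],[-2,0,0,0,0,0,1],[0,0,0,0,0,0,1]],
  ],
)

```text
time_s: 8.93
eef_pos: [427.0, -41.1, 135.5]
tool_rot: [-0.0, 0.707, 0.707, -0.0]
force: [-0.5, 1.3, -0.4]
finger_gap: -0.1
gripper_force: 0.0
```

Run:
```python
from h import *
c=cams.calibration("wrist");s=robot.state();im=cams.read_camera("wrist");e=s["eef_pos"];print(e,s["force"])
K=np.array([[c["fx"],0,c["cx"]],[0,c["fy"],c["cy"]],[0,0,1]]);R=cv2.Rodrigues(c["rvec"])[0];C=-R.T@c["tvec"]
m=mask(im,(100,120,60),(125,255,255),(150,40,500,330));print(len(m),m.mean(0),m.min(0),m.max(0))
q=cv2.fisheye.undistortPoints(m.mean(0).reshape(1,1,2),K,np.zeros(4)).reshape(2)
d=np.r_[q,1]@R;print((C+d*((57-C[2])/d[2])))
cv2.imwrite("pics/w6.png",im[:,:,::-1])
```

```text
[427.04755962 -41.11702508 135.52725884] [-0.46148923  1.25498573 -0.37685392]
1110 [320.79459459 214.86486486] [302. 197.] [340. 233.]
[425.55001959 -46.57984891  57.        ]
```

View pics/w6.png

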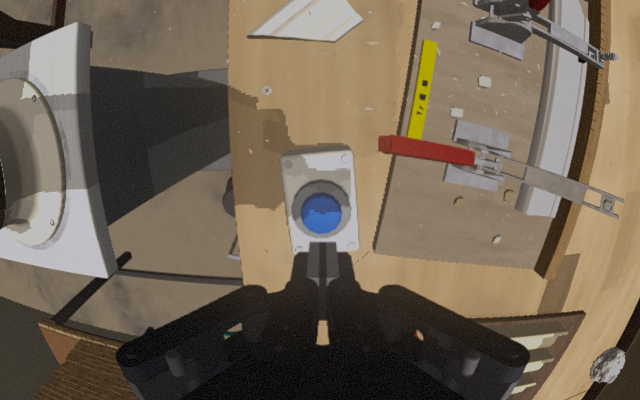

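The button sits at (322,214), and the wrist reading (425.6,−46.6) agrees with the top view. Nothing stands in the way.

Call:
play_rows(
  increments=[
    [[-0.5,-0.13,2,0,0,0,1],[0,0,2.5,0,0,0,1],[0,0,2,0,0,0,1],[0,0,0.7,0,0,0,1],[0,0,0,0,0,0,1]],
  ],
)

```text
time_s: 9.6
eef_pos: [426.4, -44.5, 63.8]
tool_rot: [-0.0, 0.706, 0.708, -0.0]
force: [-0.1, 0.1, -0.3]
finger_gap: 0.0
gripper_force: 0.0
```

Call:
play_rows(
  increments=[
    [[-0.15,0,0.4,0,0,0,1],[0,0,0.4,0,0,0,1],[0,0,0.35,0,0,0,1],[0,0,0,0,0,0,1]],
  ],
)

```text
time_s: 10.1
eef_pos: [427.2, -46.7, 52.6]
tool_rot: [0.0, 0.706, 0.708, 0.0]
force: [1.3, 1.0, 5.0]
finger_gap: -0.2
gripper_force: 2.2
```

Call:
play_rows(
  increments=[
    [[0,0,0.1,0,0,0,1],[0,0,0,0,0,0,1]],
  ],
)

```text
time_s: 10.35
eef_pos: [427.2, -46.7, 52.0]
tool_rot: [0.001, 0.706, 0.708, 0.0]
force: [1.6, 0.0, 7.2]
finger_gap: -0.2
gripper_force: 3.8
```

Call:
play_rows(
  increments=[
    [[0,0,-0.6,0,0,0,1],[0,0,-2,0,0,0,1],[0,0,-4,0,0,0,1],[0,0,-3,0,0,0,1],[0,0,0,0,0,0,1]],
  ],
)

```text
time_s: 10.98
eef_pos: [427.3, -46.7, 149.1]
tool_rot: [0.001, 0.706, 0.708, 0.001]
force: [-0.6, -0.7, -0.2]
finger_gap: 0.2
gripper_force: 0.0
```

Run:
```python
from h import *
s=robot.state();print(s["eef_pos"],s["force"]);im=cams.read_camera("top")
cv2.imwrite("pics/end.png",cv2.resize(im[130:280,170:490,::-1],None,fx=2.5,fy=2.5))
```

```text
[427.28161964 -46.74444229 149.13498733] [-0.60828049 -0.67329144 -0.21429228]
```

View pics/end.png

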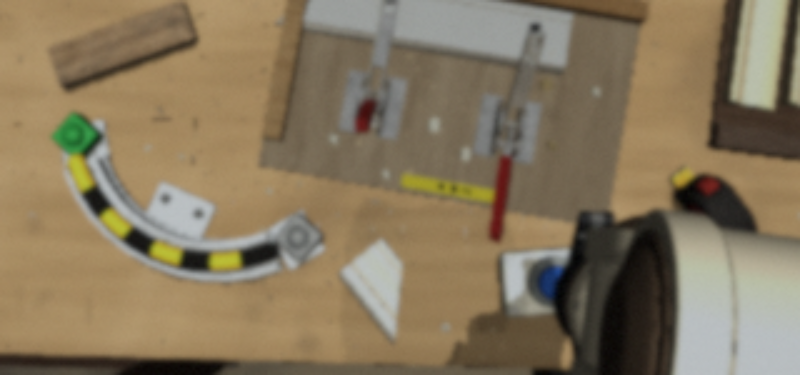

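The button bottomed out at 7 N and was released. The offcut, spacer and tape are where they started, and the arm is clear.

```bash
python3 -c "
from bench import robot
print(robot.finish_job())"
```

```text
the job is handed in; nothing more can be done
None
```

I ran the safety edge from the green cap to the grey cap in one unbroken stroke, with the bar about 4–5 mm down at each reading. I then pressed and released the reset button and handed the job in at about 11 s; no verdict came back.

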